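# Load a label roll into the latched label printer

### The job

Load the label printer with the white roll from the rack: turn the cover's wing latch a quarter turn anticlockwise, swing the cover up by its handle until it leans back past upright by itself, then lower the white roll, without dropping it, onto the two rollers between the blue guides so that it lies fully home. Leave the cover open for threading, and leave the other rolls, the jars, the buckets and the scraper where they are.

Things in the scene. Friction and masses are not known exactly. Their poses are not given: they have to be found in the camera images.
- printer: Label printer, fixed to the bench: light grey housing 180 mm wide (along its y). Origin on the bench, midway across its width; the housing runs from 160 mm in front of the origin (-x, print head with display) to 140 mm behind it (+x). z is up. Its walls end 143 mm above the bench; walls are 6 mm thick, so the media bay under the cover is 168 mm wide and runs from x = -47 mm to +134 mm.
- cover (a joint): Cover angle: 0 shut, 1.57 upright, 1.83 on its stop. Light grey frame with clear window, 215 x 180 x 5 mm, 0.6 kg, hinged along the printer's x on its +y side; its -y edge swings up and over to +y (a turn about the printer's -x). Blocked while latched. Let go before upright it falls shut, past upright it stays open, top edge 325 mm above the bench; a brushing arm can knock it shut.
- cover_hinge (a point): Point on the cover's hinge axis, level with the handle's middle (same printer x), 147.5 mm above the bench.
- cover_grip (a point): Middle of the cover's handle: round steel bar, 12 mm diameter, 84 mm long, parallel to the hinge, on two end posts; 160 mm from the hinge, axis 44 mm above the cover's surface (38 mm free under the bar), 194 mm above the bench when shut. The point swings with the cover; the bar may turn in a grasp. Fingers opened wide while the cover is steep would push on the cover.
- latch (a joint): Angle of the quarter-turn wing latch, which turns about the cover's normal. 0 = closed (wing along the printer's y, its white mark towards the -y edge), grows anticlockwise seen from above, 1.571 = fully open stop (wing along the printer's x). The cam clears its keeper beyond about 1.1; turn it beyond 1.2 before lifting. It may start up to 0.12. It needs about 0.12 N m and stays where it is left.
- latch_grip (a point): Grasp point on the latch's axis, 28 mm above the cover's surface, 178 mm above the bench. The black plastic wing is 64 mm long, 13 mm thick, and stands from 7 to 37 mm above the cover's surface; below it is a steel rose of 42 mm diameter, 4 mm high. Its own y axis is the wing's length.
- bay (a point): Where the centre of the seated roll belongs, 78 mm above the bench, on the printer's mid plane. Below it two steel rollers (16 mm diameter, along the printer's y, axes 32 mm before and behind, 30 mm above the bench) carry the roll; blue side guides 90 mm long stand 58 mm apart, with flared lips up to 75 mm above the bench. The roll's axis must lie along the printer's y.
- white_roll: White label roll, 100 mm diameter, 50 mm wide, cardboard core of 39 mm bore, about 0.32 kg. Origin at its centre; its y axis is the roll's axis, level. It stands on the rack's rods, centre 74 mm above the bench, and can be pinched across its 50 mm width near the top. It may be any of the three rolls on the rack.
- kraft_roll: Brown roll of the same size on the rack, to be left there; frame as for the white roll.
- yellow_roll: Yellow roll of the same size on the rack, to be left there; frame as for the white roll.
- rack: Roll rack, fixed: two steel rods along its y (12 mm diameter, axes 70 mm apart, 30 mm above the bench) between plywood end boards 130 mm long, 60 mm high, at y = -148 and +148 mm. Three rolls stand on it 95 mm apart. Origin on the bench at its centre.
- jar_a: Jar of yellow paste with black lid, 87 mm diameter, 106 mm high; origin under its centre.
- jar_b: Another such jar.
- jar_c: Another such jar.
- bucket_a: White lidded bucket, 126 mm diameter, 119 mm high; origin under its centre.
- bucket_b: Another such bucket.
- scraper: Scraper lying flat, orange handle and steel blade, 158 mm long along its x, 46 mm wide, 16 mm high; origin under it, near its middle.
Not all that is in view belongs to the job. What is meant by the white_roll is not pink or purple, and is the larger of those in its own colour.

How it is judged:
By the outcome, as a careful person would: the job done as asked, in the order asked, and still so for the second after the job is handed in, with the robot touching nothing.
It also fails if it takes over 72 s, if anything falls off the work surface, if the arm or the gripper's body presses on something with over 40 N, if the wrist force passes 120 N, or if a joint passes its speed limit or range.

### The arm

A 6-joint arm with a two-finger parallel gripper is mounted at the origin on the work surface. World frame = base frame: x ahead of the robot, y to its left, z up, the work surface at z = 0. Lengths are in m, angles in rad, forces in N, time in s.
With the tool pointing down it reaches from about 0.35 to 0.975 m from the base axis. Payload 4.9 kg.
Tool frame: the origin (TCP) lies on the mounting face of the last link; the fingertips stand 173 mm ahead of it and the grasp point (between the pads) lies 155 mm ahead of it; z points along the fingers, y is the line along which they close (so a half turn about z gives the same grasp; the last joint's range is limited). The gripper opens to 85 mm and grips with 20 to 120 N. Pads are 22 mm wide; open, the fingers measure 114 mm over their backs; the gripper's body (76 mm by 85 mm) begins 54 mm behind the grasp point. The pads swing forward as they close: fully open they stand 13 mm farther back than shut.
Start: joints at [1.15, 0.053, 1.613, -0, 1.476, -0.119], TCP at [0.186, 0.597, 0.405] pointing down, gripper open.
Joint ranges: [-3.01, 3.01], [-1.01, 2.22], [0.06, 2.58], [-1.02, 4.17], [0.09, 2.62], [-3.14, 3.14]. Speed limits (rad/s): [2.57, 2.57, 3.14, 3.14, 3.14, 3.14].

### API

Orientations are given as a rotation vector (axis times angle).
In Python, from station import monitor, eyes, finish_job gives the robot as it stands. The module is installed in compiled form; this text tells all that it offers.
- The arm moves only by the tool step_arm, never from a script. Its argument "commands" is a list of rows, each a list of 3 entries, a list of its own where there are three numbers: the opening in per cent of the stroke, from 0 (shut) to 100 (fully open), then the shift along the tool's x, y, z in mm, then the turn about the tool's z in degrees. In form: [[hand, [x, y, z], yaw], ...]. A call has 1 to 12 rows; each row is the pose to reach, as a shift and turn from the pose commanded when the call began, along the tool's axes at that moment; what a row does not reach only later rows make up. A row lasts 1/8 s, in which the tool goes at most 62.5 mm and 10.7 degrees, less where a joint would pass 70% of its speed; a pose out of reach is approached as far as the arm can. A call with a gripper value outside its range is refused whole. The fingers move at their own pace and stop on an object; "squeeze" is the grip in N (left out, the last holds). Time passes only in rows, so rows that repeat a pose let the fingers close. It gives the time, the measured TCP pose, the force, the opening and the grip force at its end, in the units of the state.
- monitor.get_obs(): the state, without advancing time (a new reading comes with each control period).
- eyes.get_image(name): name is "scene" or "top" or "wrist"; returns the picture (400x640x3 uint8, red, green, blue); there is no depth.
- eyes.camera_info(name): a dict with "camera_matrix" (3x3 intrinsics, pixels), "extrinsics" (4x4, takes a point from camera to world coordinates). Camera axes: x right, y down, z forward; pixel columns grow to the right and rows downward; lengths in m; the calibration is good to about 2 mm. A picture is of the moment at which its call begins: read the wrist's pose just before it. camera_info takes no time and is no camera call; for the wrist camera it gives the pose at the moment of the call.
- finish_job(): hands the job in; it is judged then, once.
The state is a dict: "t": time; "q": joint angles; "dq": joint speeds; "effort": joint torques, N m; "tool_pos": TCP position; "tool_rot": TCP orientation; "contact_force": force on the tool from outside, world axes, zero at the start; "wrist_torque": the same for the moment, N m; "opening": finger opening in m; "grip_force": force on a finger pad.
Only numpy, scipy, OpenCV 4.12 (cv2) and the standard library are available. Lean on these libraries where they do the work, as an engineer would, in place of code of your own. Each camera call takes 0.05 s, during which the arm holds its last target. There are 200 camera calls.

## Working session

There is one attempt and no reset: what is moved stays moved. The work goes in short steps, Python scripts to look and compute and a tool call to move; the robot and the scene stay as the last step left them, time stands still between calls to the robot, and variables do not carry over. Pictures are saved under pics/ and viewed, at most 12 in all, crops included, and the job is handed in when it is done.

Besides the shell and the picture viewer there is one more tool, called after "Request:" as name(argument=value, ...) on one line, values as JSON. step_arm: Moves the arm, as the interface text tells. Its arguments: {"type":"object","properties":{"commands":{"type":"array"},"squeeze":{"type":"number"}},"required":["commands"]}

```bash
mkdir -p pics
python3 - <<'E'
from station import monitor, eyes
import cv2,numpy as np
np.set_printoptions(precision=4,suppress=True)
for n in("top","scene"):
    cv2.imwrite(f"pics/{n}0.png",eyes.get_image(n)[:,:,::-1])
    c=eyes.camera_info(n);print(n,c["camera_matrix"],c["extrinsics"])
o=monitor.get_obs();print(o["t"],o["tool_pos"],o["tool_rot"],o["opening"])
E
```

```text
top [[427.6727   0.     324.757 ]
 [  0.     427.6727 197.4273]
 [  0.       0.       1.    ]] [[-0.0107 -0.9903  0.1389  0.3079]
 [-0.9999  0.0104 -0.0028  0.0079]
 [ 0.0013 -0.1389 -0.9903  1.5732]
 [ 0.      0.      0.      1.    ]]
scene [[402.9988   0.     323.699 ]
 [  0.     402.9988 197.3394]
 [  0.       0.       1.    ]] [[-0.2798  0.8209 -0.4978  1.1719]
 [ 0.96    0.2352 -0.1517  0.2237]
 [-0.0074 -0.5203 -0.8539  1.2464]
 [ 0.      0.      0.      1.    ]]
0.1 [0.1857 0.5965 0.4036] [-0.4722 -3.1054  0.0028] 0.0852176108518382
```

View pics/top0.png

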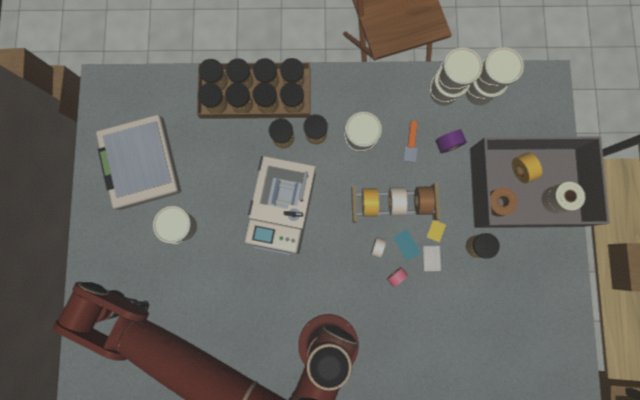

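View pics/scene0.png

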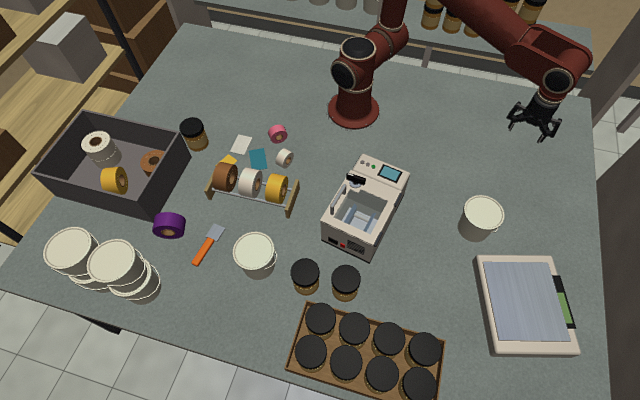

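Top view: the printer is at (280,205), with its display towards the robot and the cover latch at (293,214). The rack is at (395,201).

The white rolls in view:
- (399,201): on the rack's rods, full size.
- (379,247): a small one loose on the bench.
- (570,196): one inside the grey bin.

The task wants the roll on the rack, and (399,201) is the only white one there, so it fits. I'll confirm it in an enlarged crop.

Run:
```python
import cv2
a=cv2.imread("pics/top0.png")
cv2.imwrite("pics/crop1.png",cv2.resize(a[145:265,240:450],None,fx=3.8,fy=3.8,interpolation=cv2.INTER_CUBIC))
```

```text
(no output)
```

View pics/crop1.png

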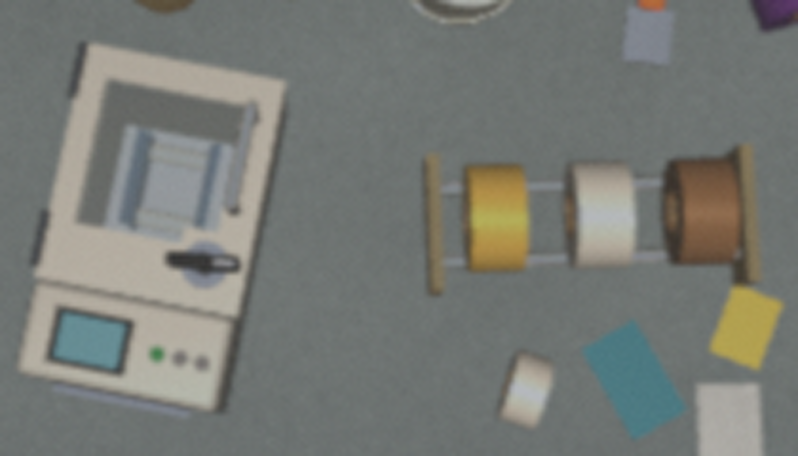

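The crop confirms it: the white roll at crop (603,213) stands on the rods between the yellow and brown rolls, and the small white one at (527,388) lies loose on the bench. The handle runs from (250,105) to (234,210). The latch rose is at (204,263), and the wing's white mark points right, towards -y.

```bash
cat > h.py <<'E'
import numpy as np, cv2
from station import monitor, eyes
np.set_printoptions(precision=4,suppress=True)
def ray(c,p,z):
    K,T=c["camera_matrix"],c["extrinsics"]
    d=T[:3,:3]@np.linalg.inv(K)@[p[0],p[1],1]; o=T[:3,3]
    return o+d*(z-o[2])/d[2]
def proj(c,P):
    K,T=c["camera_matrix"],c["extrinsics"]; v=K@(T[:3,:3].T@(np.asarray(P)-T[:3,3])); return v[:2]/v[2]
E
python3 - <<'E'
from h import *
c=eyes.camera_info("top")
f=lambda x,y,z:ray(c,(x/3.8+240-.37,y/3.8+145-.37),z)
P={k:f(*v) for k,v in dict(h1=(250,105,.2),h2=(234,210,.2),c_lt=(88,42,.15),c_rt=(287,82,.15),c_rb=(237,318,.15),c_lb=(36,280,.15),rose=(204,263,.154),w1=(167,262,.187),w2=(240,265,.187),wr_tl=(573,163,.1),wr_tr=(631,163,.1),wr_bl=(576,264,.1),wr_br=(634,264,.1),wr_top=(604,213,.124),
 rk1=(434,152,.06),rk2=(434,292,.06),rk3=(746,146,.06),rk4=(754,282,.06)).items()}
for k,v in P.items():print(k,v)
for a,b in(("c_rb","c_rt"),("c_lb","c_lt"),("c_lt","c_rt"),("c_lb","c_rb"),("h2","h1"),("w2","w1"),("rk1","rk3"),("rk2","rk4")):
    d=P[b]-P[a];print(a,b,np.linalg.norm(d),np.degrees(np.arctan2(d[1],d[0])))
E
```

```text
h1 [0.5842 0.0663 0.2   ]
h2 [0.4932 0.0804 0.2   ]
c_lt [0.6533 0.2134 0.15  ]
c_rt [0.6149 0.0353 0.15  ]
c_rb [0.4045 0.0807 0.15  ]
c_lb [0.4398 0.257  0.15  ]
rose [0.4528 0.1093 0.154 ]
w1 [0.4506 0.1386 0.187 ]
w2 [0.4474 0.0761 0.187 ]
wr_tl [ 0.547  -0.2258  0.1   ]
wr_tr [ 0.5464 -0.2791  0.1   ]
wr_bl [ 0.4538 -0.2256  0.1   ]
wr_br [ 0.4533 -0.2784  0.1   ]
wr_top [ 0.4972 -0.2485  0.124 ]
rk1 [ 0.5654 -0.1012  0.06  ]
rk2 [ 0.4329 -0.0986  0.06  ]
rk3 [ 0.568  -0.3962  0.06  ]
rk4 [ 0.4391 -0.3977  0.06  ]
c_rb c_rt 0.21514552377772864 -12.173605017769631
c_lb c_lt 0.21793050950041126 -11.551180032728878
c_lt c_rt 0.18219372306024811 -102.18086533104905
c_lb c_rb 0.17984732074307994 -101.29778155602985
h2 h1 0.09207508083829731 -8.773078946879975
w2 w1 0.06260425477529746 87.03051144405616
rk1 rk3 0.294984614611892 -89.48456643292852
rk2 rk4 0.299145431424894 -88.81551270137575
```

Request:
step_arm(commands=[[40, [-397, -388, 0], 76], [40, [-397, -388, 0], 76], [40, [-397, -388, 0], 76], [40, [-397, -388, 0], 76], [40, [-397, -388, 0], 76], [40, [-397, -388, 0], 76], [40, [-397, -388, 0], 76], [40, [-397, -388, 0], 76], [40, [-397, -388, 0], 76], [40, [-397, -388, 0], 76], [40, [-397, -388, 0], 76], [40, [-397, -388, 0], 76]], squeeze=40)

```text
t: 1.6
tool_pos: [0.449, 0.1094, 0.4045]
tool_rot: [-2.282, -2.159, 0.0]
contact_force: [0.5, 0.7, -0.6]
opening: 0.0344
grip_force: 0.0
```

Run:
```python
from h import *
o=monitor.get_obs();print(o["t"],o["tool_pos"],o["tool_rot"],o["opening"],o["q"])
c=eyes.camera_info("wrist");im=eyes.get_image("wrist")
print(c)
cv2.imwrite("pics/w1.png",im[:,:,::-1])
```

```text
1.6 [0.449  0.1094 0.4045] [-2.2817 -2.1588  0.0003] 0.034380743732817146 [ 0.0777 -0.3543  1.9772  0.0003  1.5191  0.133 ]
{'camera_matrix': array([[303.2993,   0.    , 320.4579],
       [  0.    , 303.2993, 194.7062],
       [  0.    ,   0.    ,   1.    ]]), 'extrinsics': array([[ 0.9985, -0.0525, -0.0148,  0.452 ],
       [-0.0545, -0.9645, -0.2584,  0.1748],
       [-0.0008,  0.2588, -0.9659,  0.3747],
       [ 0.    ,  0.    ,  0.    ,  1.    ]])}
```

View pics/w1.png

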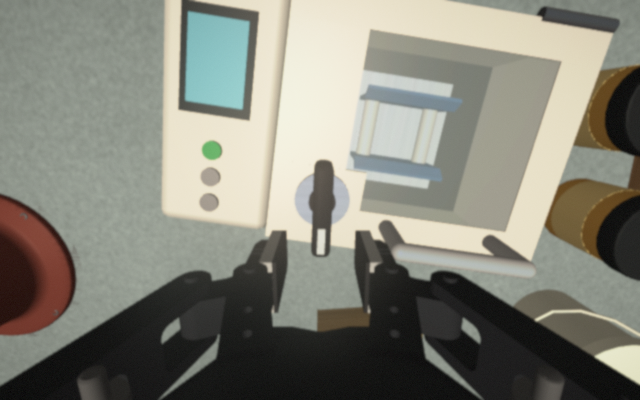

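The wrist view shows the wing from (323,162) to (320,254), with its mark towards -y, on the rose at (322,198). The handle bar runs (400,253)-(533,269). The two rollers are seen between the blue guides, near (398,130).

Run:
```python
from h import *
c=eyes.camera_info("wrist")
P={k:ray(c,v[:2],v[2]) for k,v in dict(rose=(322,198,.154),w1=(323,161,.187),w2=(320,255,.187),h1=(400,253,.198),h2=(533,269,.198),
 g1=(365,92,.075),g2=(461,103,.075),g3=(353,165,.075),g4=(441,177,.075),ra=(370,100,.038),rb=(361,151,.038),rc=(440,110,.038),rd=(429,163,.038),cl=(268,228,.15),cr=(527,262,.15),ct=(616,25,.15)).items()}
for k,v in P.items():print(k,v)
for a,b in(("w2","w1"),("h1","h2"),("g1","g2"),("g3","g4"),("ra","rb"),("rc","rd"),("cl","cr"),("cr","ct")):
    d=P[b]-P[a];print(a,b,np.linalg.norm(d),np.degrees(np.arctan2(d[1],d[0])),(P[a]+P[b])/2)
```

```text
rose [0.4497 0.1131 0.154 ]
w1 [0.4519 0.1462 0.187 ]
w2 [0.4466 0.0824 0.187 ]
h1 [0.4978 0.0865 0.198 ]
h2 [0.5837 0.0705 0.198 ]
g1 [0.4946 0.192  0.075 ]
g2 [0.5852 0.1772 0.075 ]
g3 [0.4816 0.1235 0.075 ]
g4 [0.5697 0.1065 0.075 ]
ra [0.505  0.1857 0.038 ]
rb [0.4945 0.1323 0.038 ]
rc [0.5797 0.1715 0.038 ]
rd [0.5701 0.1148 0.038 ]
cl [0.4057 0.0897 0.15  ]
cr [0.6137 0.0489 0.15  ]
ct [0.6518 0.221  0.15  ]
w2 w1 0.06401743555839243 85.19606934978746 [0.4493 0.1143 0.187 ]
h1 h2 0.08734702643302816 -10.511479204734863 [0.5407 0.0785 0.198 ]
g1 g2 0.0917567616240975 -9.293926392603026 [0.5399 0.1846 0.075 ]
g3 g4 0.08981120552336358 -10.908556534622297 [0.5256 0.115  0.075 ]
ra rb 0.054470345999969305 -101.21548999684036 [0.4997 0.159  0.038 ]
rc rd 0.05744348004869358 -99.58055000643058 [0.5749 0.1431 0.038 ]
cl cr 0.21198246764869783 -11.117903106233292 [0.5097 0.0693 0.15  ]
cr ct 0.17634629329584964 77.53291329624254 [0.6328 0.135  0.15  ]
```

Request:
step_arm(commands=[[40, [3, 0, 35], 0], [40, [3, 0, 69], 0], [40, [3, 0, 69], 0], [0, [3, 0, 69], 0], [0, [3, 0, 69], 0], [0, [3, 0, 69], 0], [0, [3, 0, 69], 0], [0, [3, 0, 69], 0], [0, [3, 0, 69], 0]], squeeze=40)

```text
t: 2.78
tool_pos: [0.4499, 0.1116, 0.3375]
tool_rot: [-2.284, -2.157, -0.003]
contact_force: [-5.2, 2.2, 6.3]
opening: 0.0124
grip_force: 42.1
```

Request:
step_arm(commands=[[0, [0, 0, -1], -10], [0, [0, 0, -1], -20], [0, [0, 0, -1], -30], [0, [0, 0, -1], -40], [0, [0, 0, -1], -50], [0, [0, 0, -1], -60], [0, [0, 0, -1], -69], [0, [0, 0, -1], -78], [0, [0, 0, -1], -78], [0, [0, 0, -1], -78]])

```text
t: 4.03
tool_pos: [0.4498, 0.1115, 0.3375]
tool_rot: [0.421, 3.113, 0.002]
contact_force: [-3.2, 4.4, 4.9]
opening: 0.0118
grip_force: 41.6
```

Run:
```python
from h import *
o=monitor.get_obs();print(o["contact_force"],o["wrist_torque"],o["q"],o["tool_rot"])
```

```text
[-3.1537  4.3625  4.8684] [0.6425 0.6019 0.0126] [ 0.082  -0.3004  2.0484  0.001   1.3926 -1.2201] [0.421  3.1125 0.0018]
```

Request:
step_arm(commands=[[40, [0, 0, 0], 0], [40, [0, 0, 0], 0], [40, [0, 0, 0], 0], [40, [0, 0, -35], 0], [40, [0, 0, -85], 0], [40, [-40, -4, -85], -4], [40, [-96, -9, -85], -4], [40, [-96, -9, -85], -4], [40, [-96, -9, -85], -4]])

```text
t: 5.15
tool_pos: [0.5399, 0.0772, 0.4211]
tool_rot: [-0.31, -3.125, 0.0]
contact_force: [-0.7, 0.2, -0.2]
opening: 0.0337
grip_force: 0.0
```

Run:
```python
from h import *
o=monitor.get_obs();print(o["t"],o["tool_pos"],o["tool_rot"],o["opening"],o["q"],o["contact_force"])
c=eyes.camera_info("wrist");im=eyes.get_image("wrist")
cv2.imwrite("pics/w2.png",im[:,:,::-1]);np.save("c2.npy",c["extrinsics"])
print(c["extrinsics"])
```

```text
5.15 [0.5399 0.0772 0.4211] [-0.3098 -3.125   0.0003] 0.03367726313546561 [ 0.0055 -0.1472  1.7787 -0.      1.5113 -1.3677] [-0.6545  0.1692 -0.2289]
[[ 0.1955  0.9475  0.253   0.475 ]
 [ 0.9807 -0.1889 -0.0503  0.09  ]
 [ 0.0001  0.258  -0.9662  0.3915]
 [ 0.      0.      0.      1.    ]]
```

View pics/w2.png

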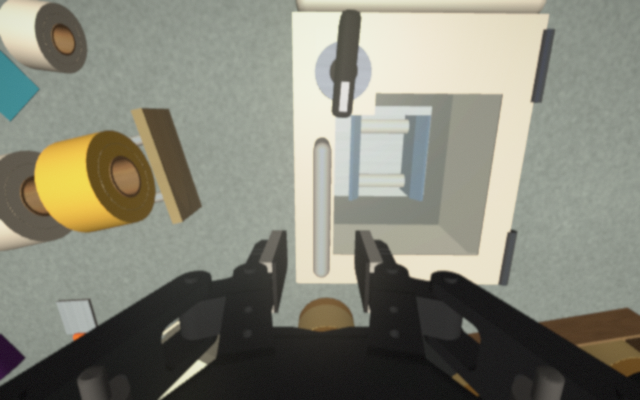

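The wing now lies along the printer's x, (350,15)-(343,115), with its mark towards +x. The handle bar, (321,145)-(321,272), is centred between the fingers.

Run:
```python
from h import *
c=eyes.camera_info("wrist")
P={k:ray(c,v[:2],v[2]) for k,v in dict(w1=(350,12,.187),w2=(343,116,.187),h1=(322,140,.2),h2=(321,277,.2),
 g1=(354,116,.075),g2=(354,198,.075),g3=(428,115,.075),g4=(419,199,.075),ra=(361,122,.038),rb=(410,125,.038),rc=(361,180,.038),rd=(405,180,.038),cl=(293,13,.15),cr=(296,283,.15),dl=(549,15,.15),dr=(500,285,.15)).items()}
for a,b in(("w1","w2"),("h1","h2"),("g1","g2"),("g3","g4"),("ra","rb"),("rc","rd"),("cl","cr"),("dl","dr"),("cr","dr")):
    d=P[b]-P[a];print(a,b,np.linalg.norm(d),np.degrees(np.arctan2(d[1],d[0])),(P[a]+P[b])/2)
print(sum(P[k] for k in("cl","cr","dl","dr"))/4)
```

```text
w1 w2 0.06067511122323048 -14.12488684639322 [0.4497 0.1118 0.187 ]
h1 h2 0.09552222428365463 -11.59321209257361 [0.5373 0.0785 0.2   ]
g1 g2 0.08612109574106246 -9.605882640897304 [0.5262 0.1159 0.075 ]
g3 g4 0.08821284179791579 -12.335384727518978 [0.5404 0.1871 0.075 ]
ra rb 0.05596424143913167 75.35312969079393 [0.4999 0.1607 0.038 ]
rc rd 0.05246271761697904 78.75109550643573 [0.5644 0.1485 0.038 ]
cl cr 0.21562462332659016 -11.873640211038328 [0.5087 0.0624 0.15  ]
dl dr 0.21641211215625544 -11.711713411805444 [0.5459 0.2412 0.15  ]
cr dr 0.18296970334667906 78.11340694776419 [0.633  0.1297 0.15  ]
[0.5273 0.1518 0.15  ]
```

Request:
step_arm(commands=[[40, [0, 1, 40], 0], [40, [0, 1, 73], 0], [40, [0, 1, 73], 0], [0, [0, 1, 73], 0], [0, [0, 1, 73], 0], [0, [0, 1, 73], 0], [0, [0, 1, 73], 0], [0, [0, 1, 73], 0], [0, [0, 1, 73], 0]], squeeze=45)

```text
t: 6.32
tool_pos: [0.5403, 0.0779, 0.351]
tool_rot: [0.309, 3.125, -0.002]
contact_force: [-4.4, -3.3, 5.1]
opening: 0.0102
grip_force: 44.1
```

Request:
step_arm(commands=[[0, [0, 3, -10], 0], [0, [0, 10, -27], 0], [0, [0, 26, -52], 0], [0, [0, 45, -74], 0], [0, [0, 67, -92], 0], [0, [0, 93, -106], 0], [0, [0, 120, -115], 0], [0, [0, 120, -115], 0]])

```text
t: 7.32
tool_pos: [0.5639, 0.1966, 0.4707]
tool_rot: [0.307, 3.118, 0.001]
contact_force: [-4.8, -5.5, 13.6]
opening: 0.0104
grip_force: 46.9
```

Request:
step_arm(commands=[[0, [0, 14, -3], 0], [0, [0, 29, -4], 0], [0, [0, 44, -5], 0], [0, [0, 58, -4], 0], [0, [0, 72, -1], 0], [0, [0, 86, 2], 0], [0, [0, 98, 6], 0], [0, [0, 108, 10], 0], [0, [0, 116, 14], 0], [0, [0, 116, 14], 0], [0, [0, 116, 14], 0]])

```text
t: 8.7
tool_pos: [0.5875, 0.3101, 0.4518]
tool_rot: [0.309, 3.119, 0.006]
contact_force: [8.3, -0.2, 3.8]
opening: 0.0103
grip_force: 50.4
```

Run:
```python
from h import *
o=monitor.get_obs();print(o["contact_force"],o["q"])
cv2.imwrite("pics/s1.png",cv2.resize(eyes.get_image("scene")[80:280,220:540,::-1],None,fx=2.4,fy=2.4))
```

```text
[ 8.3225 -0.1568  3.796 ] [ 0.3737  0.119   1.4644 -0.0003  1.5495 -0.9995]
```

View pics/s1.png

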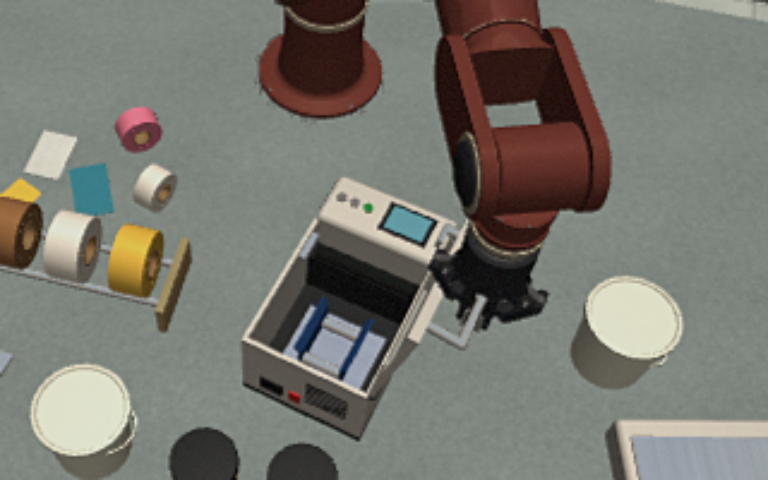

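The scene crop shows the cover past upright with the bar still in the fingers, and the bay open with its blue guides at (340,340). Next I release with a small opening and go straight up.

Request:
step_arm(commands=[[28, [0, 0, 0], 0], [28, [0, 0, 0], 0], [28, [0, 0, 0], 0], [28, [0, 0, -20], 0], [28, [0, 0, -50], 0], [28, [0, 0, -105], 0], [28, [0, 0, -105], 0]])

```text
t: 9.62
tool_pos: [0.5859, 0.3094, 0.5626]
tool_rot: [0.309, 3.117, 0.007]
contact_force: [0.0, 0.2, 0.7]
opening: 0.0238
grip_force: 0.0
```

Run:
```python
from h import *
o=monitor.get_obs();print(o["contact_force"],o["tool_pos"],o["tool_rot"],o["q"])
for n in("scene","top"):
  np.save(f"{n}1.npy",eyes.get_image(n))
s=cv2.resize(np.load("scene1.npy")[100:270,290:450,::-1],None,fx=2.4,fy=2.4)
t=cv2.resize(np.load("top1.npy")[140:260,230:330,::-1],(340,408))
cv2.imwrite("pics/s2.png",np.hstack([s,t]))
```

```text
[0.016  0.1962 0.653 ] [0.5859 0.3094 0.5626] [0.3085 3.1169 0.0071] [ 0.3736  0.0937  1.3115 -0.0003  1.7258 -0.9999]
```

View pics/s2.png

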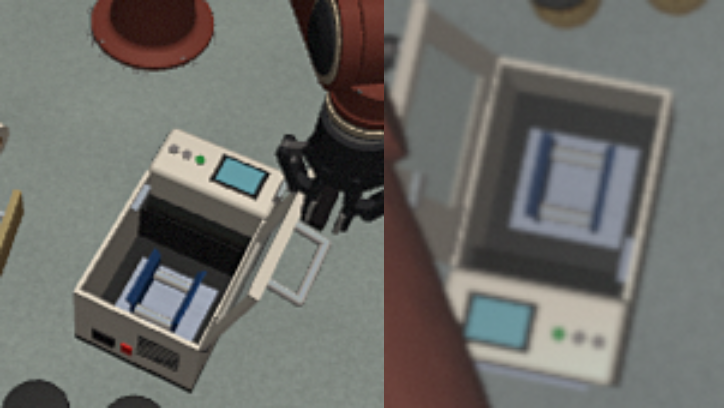

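The cover leans back on its own, handle outside and robot clear of it. The bay is open, with the guides at crop (540,180) and (602,190). Now to the rack.

Request:
step_arm(commands=[[28, [-25, -566, 0], -12], [28, [-25, -566, 0], -12], [28, [-25, -566, 0], -12], [28, [-25, -566, 0], -12], [28, [-25, -566, 0], -12], [75, [-25, -566, 0], -12], [75, [-25, -566, 80], -12], [75, [-25, -566, 140], -12], [75, [-25, -566, 140], -12], [75, [-25, -566, 140], -12], [75, [-25, -566, 140], -12], [75, [-25, -566, 140], -12]])

```text
t: 11.22
tool_pos: [0.4999, -0.25, 0.4141]
tool_rot: [0.019, -3.14, -0.002]
contact_force: [0.3, -0.0, 0.4]
opening: 0.0638
grip_force: 0.0
```

Run:
```python
from h import *
o=monitor.get_obs();print(o["t"],o["tool_pos"],o["tool_rot"],o["opening"],o["q"],o["contact_force"])
c=eyes.camera_info("wrist");print(c["extrinsics"]);im=eyes.get_image("wrist")
cv2.imwrite("pics/w3.png",im[:,:,::-1]);np.save("w3.npy",c["extrinsics"])
im=eyes.get_image("top");np.save("top2.npy",im)
hsv=cv2.cvtColor(im,cv2.COLOR_RGB2HSV)[180:225,250:320]
c=eyes.camera_info("top")
m=((hsv[...,0]>100)&(hsv[...,0]<125)&(hsv[...,1]>110)).astype(np.uint8)
n,l,s,ce=cv2.connectedComponentsWithStats(m)
for i in range(1,n):
    if s[i,4]>15: 
        ys,xs=np.where(l==i);print(s[i],ray(c,ce[i]+[250,180],.06))
```

```text
11.225 [ 0.4999 -0.25    0.4141] [ 0.0191 -3.1402 -0.0021] 0.06378611487651764 [-0.5969 -0.1099  1.7565  0.0003  1.4968 -2.1799] [ 0.2699 -0.0037  0.4019]
[[-0.013   0.9661  0.2579  0.4338]
 [ 0.9999  0.0121  0.0051 -0.2508]
 [ 0.0018  0.258  -0.9661  0.3844]
 [ 0.      0.      0.      1.    ]]
```

View pics/w3.png

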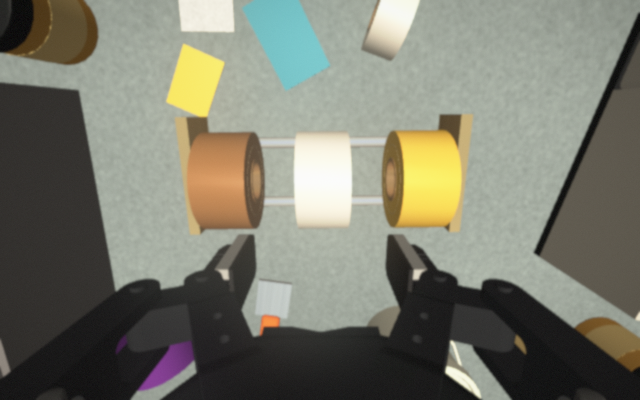

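The white roll, pixels (294-352, 132-226), sits between the brown and yellow rolls with room for the fingers on both sides.

Run:
```python
from h import *
c=eyes.camera_info("wrist")
im=cv2.imread("pics/w3.png");h=cv2.cvtColor(im,cv2.COLOR_BGR2HSV)
m=((h[...,1]<50)&(h[...,2]>150)).astype(np.uint8)[100:240,275:375]
n,l,s,ce=cv2.connectedComponentsWithStats(m);i=1+s[1:,4].argmax();x,y,w,hh,a=s[i];x+=275;y+=100;print(x,y,w,hh,a)
for z in(.1,.124):print(z,ray(c,(x,y+hh/2),z),ray(c,(x+w,y+hh/2),z))
o=c["extrinsics"][:3,3]
def ang(r):
    p=ray(c,(x+w/2,r),.074);v=p-o;return np.arctan2(v[0],-v[2])
b=(ang(y)+ang(y+hh))/2;print("cx",o[0]+np.tan(b)*(o[2]-.074), "half",np.degrees(ang(y+hh)-ang(y))/2, "dist est",.05/np.sin(abs(ang(y+hh)-ang(y))/2),np.hypot(o[2]-.074,np.tan(b)*(o[2]-.074)))
# edges straightness -> roll axis direction
E=[]
for r in range(y+15,y+hh-15):
    xs=np.where(l[r-100]==i)[0]+275;E.append((r,xs.min(),xs.max()))
E=np.array(E);print(np.polyfit(E[:,0],E[:,1],1),np.polyfit(E[:,0],E[:,2],1))
# bay from top
T=np.load("top2.npy");ct=eyes.camera_info("top");hs=cv2.cvtColor(T,cv2.COLOR_RGB2HSV)[175:225,255:315]
print(hs[25,::3].tolist())
```

```text
275 100 100 140 14000
0.1 [ 0.4877 -0.2932  0.1   ] [ 0.4864 -0.1976  0.1   ]
0.124 [ 0.4833 -0.2896  0.124 ] [ 0.482 -0.202  0.124]
cx 0.4931510094976289 half 12.916392096282092 dist est 0.223684640390059 0.31754732556821863
[  0. 275.] [  0. 374.]
[[18, 24, 126], [30, 17, 77], [23, 14, 72], [75, 9, 59], [108, 16, 79], [110, 33, 155], [109, 96, 85], [120, 2, 109], [114, 10, 124], [113, 22, 139], [111, 28, 144], [110, 30, 151], [110, 42, 127], [110, 64, 115], [110, 30, 155], [109, 29, 151], [90, 4, 64], [19, 27, 161], [38, 13, 81], [85, 13, 120]]
```

Run:
```python
from h import *
c=eyes.camera_info("wrist")
im=cv2.imread("pics/w3.png").astype(int)
m=((im[...,2]-im[...,0]>8)&(im[...,2]>185)).astype(np.uint8)[100:240,275:375]
n,l,s,ce=cv2.connectedComponentsWithStats(m);i=1+s[1:,4].argmax();x,y,w,hh,a=s[i];x+=275;y+=100;print(x,y,w,hh,a)
for z in(.1,.124):print(z,ray(c,(x,y+hh/2),z),ray(c,(x+w,y+hh/2),z))
o=c["extrinsics"][:3,3]
def ang(r):
    p=ray(c,(x+w/2,r),.074);v=p-o;return np.arctan2(v[0],-v[2])
b=(ang(y)+ang(y+hh))/2;print("cx",o[0]+np.tan(b)*(o[2]-.074), "dist est",.05/np.sin(abs(ang(y+hh)-ang(y))/2),np.hypot(o[2]-.074,np.tan(b)*(o[2]-.074)))
E=[]
for r in range(y+15,y+hh-15):
    xs=np.where(l[r-100]==i)[0]+275;E.append((r,xs.min(),xs.max()))
E=np.array(E);print(np.polyfit(E[:,0],E[:,1],1),np.polyfit(E[:,0],E[:,2],1))
T=np.load("top2.npy");ct=eyes.camera_info("top");hs=cv2.cvtColor(T,cv2.COLOR_RGB2HSV)[175:225,255:315].astype(int)
m=((abs(hs[...,0]-110)<12)&(hs[...,1]>50)).astype(np.uint8)
n,l,s,ce=cv2.connectedComponentsWithStats(m)
for i in range(1,n):
    if s[i,4]>15:
        ys,xs=np.where(l==i);e=cv2.minAreaRect(np.c_[xs,ys].astype(np.float32));p=np.array(e[0])+[255,175];print(s[i],e,ray(ct,p,.06),ray(ct,p,.075))
```

```text
275 132 100 48 2156
0.1 [ 0.4743 -0.2929  0.1   ] [ 0.473  -0.1984  0.1   ]
0.124 [ 0.471  -0.2893  0.124 ] [ 0.4697 -0.2028  0.124 ]
cx 0.4774627591737625 dist est 0.6441109611526674 0.315019922805484
[ -0.0609 302.7458] [  0.0795 338.699 ]
[ 16   4   9  25 108] ((20.235294342041016, 15.941176414489746), (4.555540561676025, 24.947002410888672), 12.528807640075684) [0.5454 0.1806 0.06  ] [0.5431 0.1789 0.075 ]
[36  8  7 25 64] ((39.09615707397461, 20.019229888916016), (2.5495097637176514, 24.71063232421875), 11.309932708740234) [0.53   0.1131 0.06  ] [0.5278 0.1121 0.075 ]
```

Request:
step_arm(commands=[[75, [0, 1, 60], 0], [75, [0, 1, 110], 0], [75, [0, 1, 140], 0], [75, [0, 1, 156], 0], [75, [0, 1, 156], 0], [0, [0, 1, 156], 0], [0, [0, 1, 156], 0], [0, [0, 1, 156], 0], [0, [0, 1, 156], 0], [0, [0, 1, 156], 0]], squeeze=45)

```text
t: 12.58
tool_pos: [0.5008, -0.2496, 0.261]
tool_rot: [-0.019, 3.138, -0.002]
contact_force: [0.1, 2.6, 6.7]
opening: 0.0493
grip_force: 52.4
```

Request:
step_arm(commands=[[0, [0, 0, -20], 0], [0, [0, 0, -60], 0], [0, [0, 0, -110], 0], [0, [0, 0, -160], 0], [0, [0, 0, -190], 0], [0, [0, 0, -190], 0]])

```text
t: 13.32
tool_pos: [0.5, -0.2495, 0.4527]
tool_rot: [-0.019, 3.136, -0.006]
contact_force: [-0.7, 0.2, -3.8]
opening: 0.0492
grip_force: 51.7
```

Request:
step_arm(commands=[[0, [-4, 40, 0], 2], [0, [-9, 90, 0], 4], [0, [-14, 140, 0], 6], [0, [-19, 190, 0], 8], [0, [-24, 240, 0], 10], [0, [-29, 290, 0], 12], [0, [-34, 340, 0], 12.4], [0, [-37, 375, 0], 12.4], [0, [-39, 399, 0], 12.4], [0, [-39, 399, 0], 12.4], [0, [-39, 399, 0], 12.4]])

```text
t: 14.7
tool_pos: [0.5338, 0.1497, 0.4469]
tool_rot: [-0.32, -3.123, 0.002]
contact_force: [-0.1, 0.3, -2.2]
opening: 0.0491
grip_force: 51.5
```

Run:
```python
from h import *
o=monitor.get_obs();print(o["t"],o["tool_pos"],o["tool_rot"],o["opening"],o["grip_force"],o["q"],o["contact_force"])
c=eyes.camera_info("wrist");print(c["extrinsics"]);im=eyes.get_image("wrist")
cv2.imwrite("pics/w4.png",im[:,:,::-1])
```

```text
14.7 [0.5338 0.1497 0.4469] [-0.3201 -3.1226  0.002 ] 0.04911166611333509 51.52770459651947 [ 0.1393 -0.137   1.7269 -0.0006  1.5545 -1.2271] [-0.1173  0.306  -2.1634]
[[ 0.2021  0.9466  0.2512  0.469 ]
 [ 0.9794 -0.195  -0.053   0.1629]
 [-0.0012  0.2567 -0.9665  0.4173]
 [ 0.      0.      0.      1.    ]]
```

View pics/w4.png

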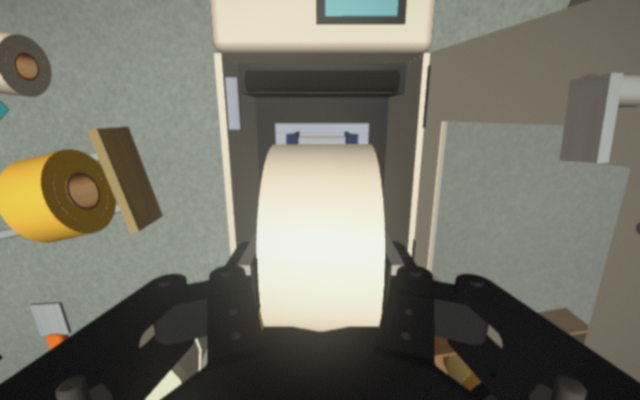

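The roll is held at (257-385, 145-325). The guide ends show just ahead of it at about (293,138) and (352,138), and the printer walls at columns 217 and 432.

Run:
```python
from h import *
c=eyes.camera_info("wrist");o=monitor.get_obs();t=o["tool_pos"]
ty=np.array([np.cos(np.radians(78.3)),np.sin(np.radians(78.3))]);tx=np.array([ty[1],-ty[0]])
im=cv2.imread("pics/w4.png");h=cv2.cvtColor(im,cv2.COLOR_BGR2HSV)[120:146,270:375].astype(int)
m=(abs(h[...,0]-112)<14)&(h[...,1]>100)
ys,xs=np.where(m);
L=xs<52;print("blue",xs[L].min()+270,xs[L].max()+270,xs[~L].min()+270,xs[~L].max()+270,ys.min()+120)
def rep(n,u,v,z):
    p=ray(c,(u,v),z)[:2]-t[:2];print(n,"fwd(+printer x)",p@tx*1e3,"left(+printer y)",p@ty*1e3)
r=ys.min()+120
for n,u in(("gLout",xs[L].min()+270),("gLin",xs[L].max()+270),("gRin",xs[~L].min()+270),("gRout",xs[~L].max()+270)):rep(n,u,r,.072)
rep("wallL",216,54,.143);rep("wallR",432,54,.143)
rep("trayL",275,123,.03);rep("trayR",369,123,.03)
rep("rollL",257,220,.12+.187);rep("rollR",385,220,.12+.187)
```

```text
Traceback (most recent call last):
ValueError: zero-size array to reduction operation minimum which has no identity
```

Run:
```python
from h import *
c=eyes.camera_info("wrist");o=monitor.get_obs();t=o["tool_pos"]
ty=np.array([np.cos(np.radians(78.3)),np.sin(np.radians(78.3))]);tx=np.array([ty[1],-ty[0]])
im=cv2.imread("pics/w4.png").astype(int);B=(im[...,0]-im[...,2])
print(B[136,276:372].tolist())
def rep(n,u,v,z):
    p=ray(c,(u,v),z)[:2]-t[:2];print(n,"+px",p@tx*1e3,"+py",p@ty*1e3)
for n,u in(("gL",287),("gLin",299),("gRin",345),("gR",358)):rep(n,u,132,.072)
rep("wallL",216,54,.143);rep("wallR",432,54,.143)
rep("trayL",275,123,.03);rep("trayR",369,123,.03)
rep("rollL",257,220,.38-.155);rep("rollR",385,220,.38-.155)
```

```text
[11, 12, 13, 13, 12, 13, 13, 13, 14, 17, 27, 39, 36, 32, 30, 29, 29, 30, 29, 28, 24, 12, 0, -5, -5, -5, -4, -4, -4, -4, -4, -4, -5, -3, -4, -4, -5, -4, -6, -4, -4, -4, -4, -5, -4, -5, -5, -4, -5, -5, -4, -4, -4, -4, -4, -4, -4, -4, -4, -4, -4, -4, -4, -4, -4, -4, -4, -5, -4, 0, 11, 25, 32, 32, 32, 32, 33, 32, 32, 37, 39, 31, 23, 16, 14, 12, 13, 12, 13, 12, 12, 11, 5, -1, -6, -7]
gL +px -46.58060106235212 +py -37.81330525841571
gLin +px -46.58225183858007 +py -24.393516063925034
gRin +px -46.588578907641526 +py 27.041640069107086
gR +px -46.5903667318263 +py 41.57554434426168
wallL +px -114.43705500507197 +py -87.5289341442666
wallR +px -114.42724417459152 +py 92.69470821532431
trayL +px -55.19393275222435 +py -57.01774075154212
trayR +px -55.20579265222458 +py 59.97992788365406
rollL +px 2.8442319062644033 +py -42.969586903898865
rollR +px 2.8138345664090685 +py 43.128198354838474
```

Request:
step_arm(commands=[[0, [1, 2, 20], 0], [0, [1, 2, 50], 0], [0, [1, 2, 80], 0], [0, [1, 2, 105], 0], [0, [1, 2, 125], 0], [0, [1, 2, 140], 0], [0, [1, 2, 150], 0], [0, [1, 2, 160], 0], [0, [1, 2, 165], 0], [0, [1, 2, 165], 0]])

```text
t: 16.0
tool_pos: [0.5335, 0.1524, 0.2836]
tool_rot: [-0.32, -3.125, 0.0]
contact_force: [1.0, -0.1, -2.5]
opening: 0.0501
grip_force: 51.6
```

Request:
step_arm(commands=[[0, [0, 0, 4], 0], [0, [0, 0, 8], 0], [0, [0, 0, 11], 0], [0, [0, 0, 14], 0], [0, [0, 0, 16], 0], [0, [0, 0, 16], 0]])

```text
t: 16.75
tool_pos: [0.5334, 0.1523, 0.2675]
tool_rot: [-0.32, -3.125, 0.0]
contact_force: [-0.3, -0.3, -1.8]
opening: 0.0491
grip_force: 51.6
```

Request:
step_arm(commands=[[0, [0, 0, 1], 0], [0, [0, 0, 2], 0], [0, [0, 0, 3], 0], [0, [0, 0, 3], 0]])

```text
t: 17.25
tool_pos: [0.5342, 0.1524, 0.266]
tool_rot: [0.32, 3.123, 0.0]
contact_force: [0.6, -1.3, 4.3]
opening: 0.0494
grip_force: 51.9
```

Request:
step_arm(commands=[[0, [0, 0, 1], 0], [0, [0, 0, 2], 0], [0, [0, 0, 2], 0]])

```text
t: 17.62
tool_pos: [0.5346, 0.1524, 0.2656]
tool_rot: [0.319, 3.122, 0.0]
contact_force: [-0.1, -1.2, 11.1]
opening: 0.0495
grip_force: 52.1
```

Run:
```python
from h import *
o=monitor.get_obs();print(o["t"],o["tool_pos"],o["contact_force"],o["wrist_torque"])
s=cv2.resize(eyes.get_image("scene")[130:280,300:440,::-1],(420,450),interpolation=cv2.INTER_CUBIC)
w=cv2.resize(eyes.get_image("wrist")[0:400,140:480,::-1],(380,450))
cv2.imwrite("pics/s3.png",np.hstack([s,w]))
```

```text
17.625 [0.5346 0.1524 0.2656] [-0.0569 -1.2348 11.1382] [-0.506   0.4227  0.0212]
```

View pics/s3.png

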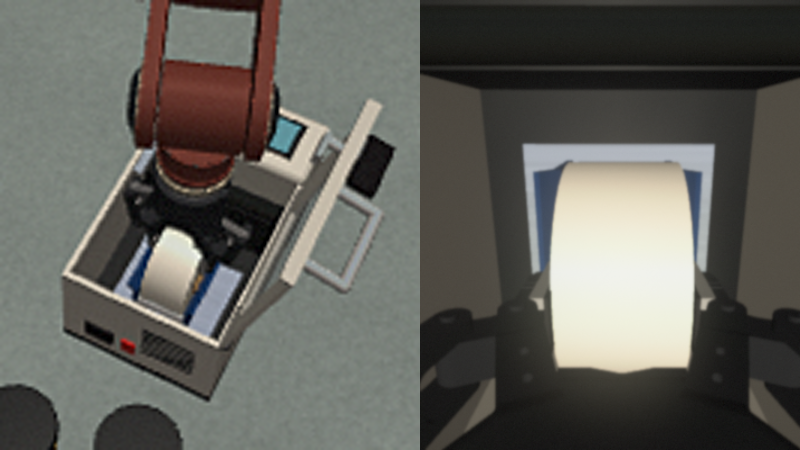

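The roll sits between the blue guides at the expected height: TCP at 0.2656 m against 0.265 m predicted, with firm support from below. Now I release it and go straight up.

Request:
step_arm(commands=[[75, [0, 0, -1], 0], [75, [0, 0, -1], 0], [75, [0, 0, -1], 0], [75, [0, 0, -1], 0], [75, [0, 0, -20], 0], [75, [0, 0, -60], 0], [75, [0, 0, -110], 0], [75, [0, 0, -160], 0], [75, [0, 0, -210], 0], [75, [0, 0, -250], 0], [75, [0, 0, -250], 0]])

```text
t: 19.1
tool_pos: [0.5332, 0.1523, 0.5195]
tool_rot: [0.319, 3.115, 0.004]
contact_force: [0.9, -1.0, -0.0]
opening: 0.0642
grip_force: 0.0
```

Request:
step_arm(commands=[[75, [40, -60, 0], 0], [75, [60, -120, 0], 0], [75, [60, -180, 0], 0], [75, [60, -240, 0], 0], [75, [60, -240, 0], 0], [75, [60, -240, 0], 0]])

```text
t: 19.85
tool_pos: [0.4259, -0.0706, 0.5123]
tool_rot: [-0.322, -3.124, -0.001]
contact_force: [-0.1, 1.1, 0.2]
opening: 0.0642
grip_force: 0.0
```

Run:
```python
from h import *
o=monitor.get_obs();print(o["t"],o["tool_pos"],o["contact_force"])
s=cv2.resize(eyes.get_image("scene")[130:280,180:440,::-1],(780,450),interpolation=cv2.INTER_CUBIC)
t=eyes.get_image("top");cv2.imwrite("pics/t4.png",t[:,:,::-1])
cv2.imwrite("pics/s4.png",s)
h=t[150:260,240:330].astype(int);m=((h.min(2)>0)&(h[...,0]-h[...,2]>12)&(h[...,0]>150))
```

```text
19.85 [ 0.4259 -0.0706  0.5123] [-0.0567  1.1048  0.182 ]
```

View pics/s4.png

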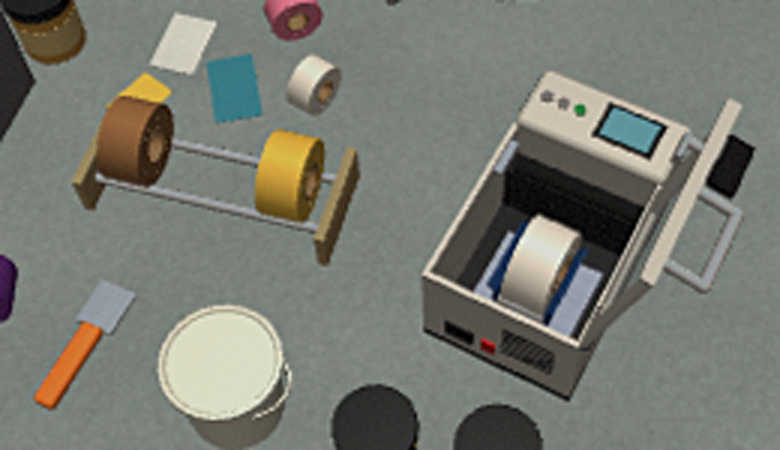

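The white roll lies between the guides at (540,265), upright and in line with them. The cover stays open, the brown and yellow rolls are still on the rack, and the robot is clear. Handing in.

```bash
python3 -c "
from station import finish_job
print(finish_job())"
```

```text
the job is handed in; nothing more can be done
None
```

I turned the latch to open, swung the cover up until it stayed open, and set the white roll home between the blue guides; the job was handed in at about 20 s with nothing else moved.

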